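# Take the bottle out of the order basket and weigh it

## Robot

A 6-joint arm with a two-finger parallel gripper is mounted at the origin on a cart in front of the work surface, level with it; the furniture and walls round the work are solid. World frame = base frame: x ahead of the robot, y to its left, z up, the work surface at z = 0. Lengths are in m, angles in rad, forces in N, time in s.
With the tool pointing down it reaches from about 0.25 to 0.775 m from the base axis. Payload 4 kg.
Tool frame: the origin (TCP) lies on the centre line of the jaws, within the pads' length; the fingertips stand 22 mm ahead of it and the grasp point (between the pads) lies 3 mm ahead of it; z points along the fingers, y is the direction in which the jaws open and shut (so a half turn about z gives the same grasp; the last joint's range is limited). The gripper opens to 94 mm and grips with 3 to 60 N. Pads are 16 mm wide; open, the fingers measure 119 mm over their backs; the gripper's body (75 mm by 177 mm) begins 78 mm behind the grasp point.
Start: joints at [-0.103, 0.087, 1.371, -0, 1.684, -0.103], TCP at [0.55, -0, 0.2] pointing down, gripper open.
Joint ranges: [-3.1, 3.1], [-0.76, 2.03], [0.27, 2.55], [-1.08, 4.22], [0.17, 2.65], [-2.57, 2.57]. Speed limits (rad/s): [2.79, 2.79, 3.14, 3.14, 3.14, 3.14].

## Interface

Orientations are given as [roll, pitch, yaw] about the fixed x, y, z axes, in that order (R = Rz(yaw) Ry(pitch) Rx(roll)).
In Python, from bench import robot gives the robot as it stands. The module is installed in compiled form; this text tells all that it offers.
- The arm moves only by the shell command python3 -m inch 'ROWS'. ROWS is JSON, a list of rows, each an object with "linear": the shift along the world's x, y, z scaled (see below), a list of three; "twist": the turn about the world's z scaled (see below); "gripper": the opening, from 0 (shut) to 1 (fully open). In form: [{"linear": [x, y, z], "twist": twist, "gripper": gripper}, ...]. A call has 1 to 10 rows; each row is the pose to reach, as a shift and turn from the pose commanded when the call began; what a row does not reach only later rows make up. The controller multiplies each number of a shift by 0.1 m and each number of a turn by 60 degrees. A row lasts 1/12 s, in which the tool goes at most 41.7 mm and 7.16 degrees, less where a joint would pass 70% of its speed; a pose out of reach is approached as far as the arm can. A call with a number of a shift or a turn outside -1 to 1 is refused whole. A call with a gripper value outside its range is refused whole. The fingers move at their own pace and stop on an object; the grip force is fixed at half the most. Time passes only in rows, so rows that repeat a pose let the fingers close. It gives the time, the measured TCP pose, the force and the opening at its end, in the units of the state.
- robot.get_obs(): the state, without advancing time (a new reading comes with each control period).
- robot.snapshot(name): name is "scene" or "side" or "wrist"; returns a dict with "image" (384x512x3 uint8, red, green, blue), "depth" (384x512 float32, m along the optical axis (not along the pixel's ray), 0 where there is no reading), "mtx" (3x3 intrinsics, pixels), "k1" (the pictures are not rectified: a ray, as slopes to the right and down, at radius r is drawn at 1 + k1 r^2 times it, then the intrinsics apply), "rvec" (rotation vector, rad) and "tvec" (3), from world to camera coordinates, as OpenCV has them; the wrist camera has in their place "hand_eye" (4x4, takes a point from camera to tool coordinates, whose origin is the TCP and whose axes are the flange's). Camera axes: x right, y down, z forward; pixel columns grow to the right and rows downward; lengths in m; the calibration is good to about 2 mm. A picture is of the moment at which its call begins: read the wrist's pose just before it.
- robot.close_job(): hands the job in, once; it reports no verdict.
The state is a dict: "time": time; "joint_positions": joint angles; "qvel": joint speeds; "joint_torque": joint torques, N m; "tool_pos": TCP position; "ee_rot": TCP orientation; "wrist_force": force on the tool from outside, world axes, zero at the start; "wrist_torque": the same for the moment, N m; "width": finger opening in m.
Only numpy, scipy, OpenCV 4.12 (cv2) and the standard library are available. Lean on these libraries where they do the work, as an engineer would, in place of code of your own. Each camera call takes 0.05 s, during which the arm holds its last target.

## Task

Lift the white bottle with the green cap up out of the red basket in front of you, clear of its rim, and set it down gently, standing upright on the middle of the steel plate of the parcel scale; do not let it drop. Leave the other things in the basket standing where they are.

Things in the scene. Friction and masses are not known exactly. Their poses are not given: they have to be found in the camera images.
- bottle_center (a point): White bottle with a green cap, upright in the basket; this point is on its axis half-way up, 80 mm above its underside. 161 mm tall, 0.2 to 0.35 kg. Flat body, 40 mm thick along the point's x, 60 mm wide along y, up to 107 mm, then sloping shoulders. The fixed round cap, 33 mm across, is the top 28 mm, its middle 67 mm above this point: best lifted by it, jaws closing along x.
- carton_center (a point): A small navy blue carton, 52 x 67 x 70 mm (x, y, z), standing in the same basket; this point is its middle. It is to stay where it is.
- dropper_center (a point): A small brown bottle with a black rubber dropper top, 33 mm across and 102 mm tall, standing in the same basket; this point is on its axis 50 mm above its underside. It is to stay where it is.
- basket_mid (a point): Red perforated plastic basket on the table in front of the robot, open at the top, fixed. This point is the middle of its inner floor, 4 mm above the table. At the rim 303 mm along the point's x and 423 mm along y; free space inside 266 mm along x and 380 mm along y; the rim is 139 mm above the table.
- plate_center (a point): Parcel scale, fixed on the table to the right of the basket: grey base with a square steel plate, 170 x 170 mm, on top. This point is the middle of the plate's upper face, 40 mm above the table; x and y run along the plate's edges. A lower display panel (31 mm high) sticks out 50 mm beyond the plate on the -x side. The plate does not give.
There are look-alikes about, which are no part of the job. What is shaped like the part that bears bottle_center but yellow is not meant.

How it is judged:
By the outcome, as a careful person would: the job done as asked, in the order asked, and still so for the second after the job is handed in, with the robot touching nothing.
It also fails if it takes over 42 s, if anything falls off the work surface, if the arm or the gripper's body presses on something with over 40 N, if the wrist force passes 120 N, or if a joint passes its speed limit or range.

## Working session

There is one attempt and no reset: what is moved stays moved. The work goes in short steps, Python scripts to look and compute and a shell command to move; the robot and the scene stay as the last step left them, time stands still between calls to the robot, and variables do not carry over. Pictures are saved under pics/ and viewed, and the job is handed in when it is done.

```bash
mkdir -p pics; cat > h.py <<'E'
import numpy as np,cv2
from bench import robot
from scipy.spatial.transform import Rotation as R
def cloud(s,T=None):
    d=s["depth"];h,w=d.shape
    v,u=np.mgrid[:h,:w]
    m=s["mtx"];k=float(s["k1"])
    pts=np.stack([u,v],-1).reshape(-1,1,2).astype(float)
    n=cv2.undistortPoints(pts,m,np.array([k,0,0,0.])).reshape(h,w,2)
    P=np.dstack([n*d[...,None],d])
    if "rvec" in s:
        Rm=cv2.Rodrigues(np.array(s["rvec"],float))[0]
        W=(P-np.array(s["tvec"]).reshape(3))@Rm
    else:
        H=T@np.array(s["hand_eye"]); W=P@H[:3,:3].T+H[:3,3]
    W[d<=0]=np.nan
    return W
def tool():
    o=robot.get_obs();T=np.eye(4);T[:3,:3]=R.from_euler('xyz',o["ee_rot"]).as_matrix();T[:3,3]=o["tool_pos"];return T
def save(s,n): cv2.imwrite(f"pics/{n}.png",s["image"][...,::-1])
E
python3 - <<'E'
from h import *
print(robot.get_obs())
T=tool()
for n in ("scene","side","wrist"):
    s=robot.snapshot(n); save(s,n+"0"); np.savez("pics/%s0.npz"%n,W=cloud(s,T),im=s["image"])
E
```

```text
{'time': 0.0, 'joint_positions': array([-1.03099262e-01,  8.79561117e-02,  1.37224739e+00, -2.04469068e-06,
        1.68356917e+00, -1.03095144e-01]), 'qvel': array([ 0.00036271, -0.00200339, -0.00093021,  0.00036517, -0.00186212,
        0.00065357]), 'joint_torque': array([ 1.28542815e-03, -3.40182602e+01, -3.02423716e+01,  7.18220207e-02,
        3.29729996e-02, -1.13141955e-04]), 'tool_pos': array([5.49449049e-01, 5.20642958e-05, 1.99007052e-01]), 'ee_rot': array([-3.13942400e+00, -2.22329435e-04,  1.57079174e+00]), 'wrist_force': array([ 0.742037  , -0.03871186,  0.01859692]), 'wrist_torque': array([ 0.01510688,  0.03015433, -0.0240555 ]), 'width': 0.09405269364410491}
```

View pics/scene0.png

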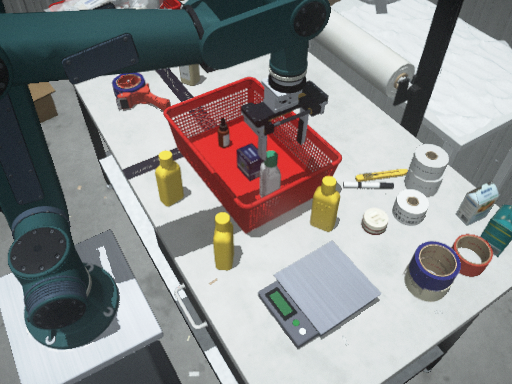

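View pics/side0.png

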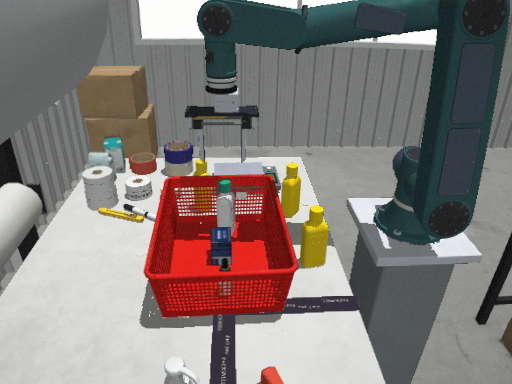

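View pics/wrist0.png

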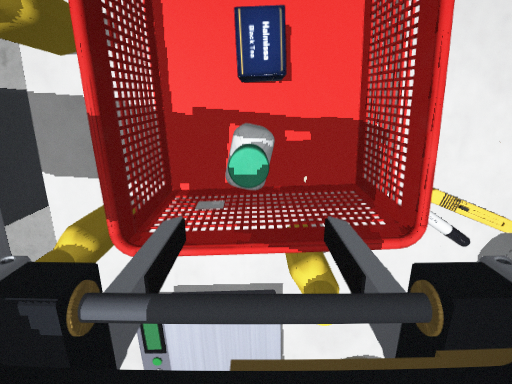

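The white bottle's cap is at scene (271,158) and wrist (248,166). The carton lies beyond it, away from the scale. The scale plate is centred near scene (327,287). The yellow bottles are the look-alikes. Next I'll get positions from these views.

```bash
python3 - <<'E'
import numpy as np,cv2
for n in ("scene","side","wrist"):
    z=np.load(f"pics/{n}0.npz");W=z["W"];im=z["im"]
    hsv=cv2.cvtColor(im,cv2.COLOR_RGB2HSV)
    H,S,V=hsv[...,0].astype(int),hsv[...,1],hsv[...,2]
    X,Y,Z=W[...,0],W[...,1],W[...,2]
    inb=(X>.3)&(X<.8)&(Y>-.25)&(Y<.35)
    def rep(nm,m):
        if m.sum()<5: print(n,nm,m.sum());return
        p=W[m];v,u=np.nonzero(m);print(n,nm,m.sum(),"px",u.mean().round(),v.mean().round(),"mean",p.mean(0).round(4),"p2",np.percentile(p,2,axis=0).round(4),"p98",np.percentile(p,98,axis=0).round(4))
    g=(H>65)&(H<90)&(S>90)&inb&(Z>.12)&(Z<.19)
    rep("cap",g)
    rep("captop",g&(Z>.160))
    white=(S<60)&(V>90)&inb&(Z>.02)&(Z<.14)&(abs(X-.55)<.1)
    c=np.nanmean(W[g],0) if g.sum() else [0,0,0]
    wb=(S<70)&inb&(Z>.04)&(Z<.115)&(abs(X-c[0])<.06)&(abs(Y-c[1])<.06)
    rep("body",wb)
    if wb.sum()>20:
        print(cv2.minAreaRect((W[wb][:,:2]*1000).astype(np.float32)))
    blue=(H>105)&(H<130)&(S>80)&(inb)&(Z>.01)&(Z<.1)
    rep("carton",blue); 
    ct=blue&(Z>.068); rep("cartontop",ct)
    if ct.sum()>20: print(cv2.minAreaRect((W[ct][:,:2]*1000).astype(np.float32)))
    pl=(Z>.034)&(Z<.047)&(Y<-.2)&(X>.2)&(X<.8)&(S<70)
    rep("plate",pl)
    if pl.sum()>20: print(cv2.minAreaRect((W[pl][:,:2]*1000).astype(np.float32)))
    rim=((H<8)|(H>172))&(S>120)&(Z>.130)&(Z<.15)&(X>.3)&(X<.8)&(abs(Y)<.5)
    rep("rim",rim)
    if rim.sum()>20: print(cv2.minAreaRect((W[rim][:,:2]*1000).astype(np.float32)))
    yl=(H>20)&(H<33)&(S>120)&(Z>.03)
    if n=="scene":
        k,l,st,ce=cv2.connectedComponentsWithStats(yl.astype(np.uint8))
        for i in range(1,k):
            if st[i,4]>60: print("yel",ce[i].round(),np.nanmedian(W[l==i],0).round(3),np.nanmax(W[l==i],0).round(3))
E
```

```text
scene cap 73 px 271.0 155.0 mean [0.5459 0.0333 0.165 ] p2 [0.535  0.0199 0.1609] p98 [0.5579 0.0482 0.1677]
scene captop 72 px 271.0 155.0 mean [0.546  0.0335 0.1651] p2 [0.535  0.0199 0.1621] p98 [0.5579 0.0482 0.1677]
scene body 326 px 268.0 183.0 mean [0.5304 0.0175 0.0879] p2 [0.52   0.0014 0.0469] p98 [0.5528 0.0535 0.1143]
((530.2021484375, 25.346675872802734), (31.61607551574707, 63.31576156616211), 25.189027786254883)
scene carton 133 px 250.0 152.0 mean [0.5561 0.1473 0.0748] p2 [0.5417 0.119  0.0704] p98 [0.5721 0.1733 0.0778]
scene cartontop 133 px 250.0 152.0 mean [0.5561 0.1473 0.0748] p2 [0.5417 0.119  0.0704] p98 [0.5721 0.1733 0.0778]
((556.8261108398438, 146.04898071289062), (58.02048110961914, 31.55313491821289), 89.84984588623047)
scene plate 4978 px 334.0 288.0 mean [ 0.5135 -0.281   0.0408] p2 [ 0.4221 -0.3762  0.0366] p98 [ 0.7485 -0.2028  0.0446]
((587.0652465820312, -309.1620788574219), (218.14370727539062, 425.6711730957031), 89.99976348876953)
scene rim 1842 px 248.0 147.0 mean [0.5323 0.1248 0.1372] p2 [ 0.4028 -0.057   0.1306] p98 [0.7063 0.3641 0.1422]
(
[... 1980 characters left out ...]
0.5329 0.1111 0.0463] p98 [0.5793 0.1739 0.0748]
wrist cartontop 2734 px 260.0 41.0 mean [0.5561 0.1436 0.0731] p2 [0.5328 0.1124 0.0713] p98 [0.5794 0.174  0.0749]
((556.037353515625, 143.35247802734375), (48.03683090209961, 63.96738052368164), 3.014802932739258)
wrist plate 4683 px 220.0 344.0 mean [ 0.4981 -0.2569  0.0389] p2 [ 0.4221 -0.3032  0.0375] p98 [ 0.5841 -0.2203  0.0403]
((503.00830078125, -262.5284729003906), (169.96255493164062, 88.76611328125), 0.7351089119911194)
wrist rim 9889 px 266.0 151.0 mean [0.5603 0.0393 0.1359] p2 [ 0.4091 -0.0526  0.1304] p98 [0.7076 0.1578 0.1387]
((558.7785034179688, 56.19166564941406), (302.5849914550781, 222.20545959472656), 1.5412384271621704)
```

```bash
python3 - <<'E'
import numpy as np,cv2
z=np.load("pics/scene0.npz");W=z["W"];im=z["im"];X,Y,Z=np.moveaxis(W,-1,0)
S=cv2.cvtColor(im,cv2.COLOR_RGB2HSV)[...,1]
m=((Z>.034)&(Z<.048)&(Y<-.1)&(X>.3)&(X<.7)).astype(np.uint8)
m=cv2.morphologyEx(m,cv2.MORPH_OPEN,np.ones((3,3)))
k,l,st,ce=cv2.connectedComponentsWithStats(m);i=1+np.argmax(st[1:,4]);q=l==i
print(st[i],cv2.minAreaRect((W[q][:,:2]*1000).astype(np.float32)),np.percentile(W[q],[1,50,99],axis=0).round(3))
for n in("scene","side","wrist"):
    z=np.load(f"pics/{n}0.npz");W=z["W"];im=z["im"];X,Y,Z=np.moveaxis(W,-1,0)
    hsv=cv2.cvtColor(im,cv2.COLOR_RGB2HSV)
    b=(Z>.03)&(Z<.108)&(abs(X-.5455)<.045)&(abs(Y-.0355)<.045)&(hsv[...,1]<90)
    b=cv2.morphologyEx(b.astype(np.uint8),cv2.MORPH_OPEN,np.ones((3,3)))>0
    p=W[b]; print(n,len(p))
    for a in np.arange(-.03,.031,.01):
        s=p[abs(p[:,0]-.5455-a)<.004]; 
        if len(s)>3: print(round(.5455+a,4),"y",np.percentile(s[:,1],[5,50,95]).round(4),len(s))
E
```

```text
[ 274  241  107   93 5225] ((504.4705810546875, -263.38043212890625), (171.83335876464844, 171.85678100585938), 2.110985040664673) [[ 0.42  -0.348  0.037]
 [ 0.5   -0.27   0.041]
 [ 0.587 -0.181  0.045]]
scene 270
0.5255 y [0.0063 0.0275 0.0501] 137
0.5355 y [0.0033 0.0051 0.0072] 37
0.5455 y [0.0012 0.0028 0.0054] 28
0.5555 y [0.0013 0.0026 0.0043] 7
side 395
0.5255 y [0.0196 0.034  0.0488] 61
0.5355 y [0.0592 0.0633 0.0668] 65
0.5455 y [0.0622 0.0648 0.0669] 66
0.5555 y [0.06   0.063  0.0661] 67
0.5655 y [0.0543 0.0593 0.063 ] 65
wrist 0
```

Target: cap axis (0.5455, 0.0355), cap middle at z≈0.151. The plate centre is (0.504, -0.263). I'll go over the cap, come down and close.

```bash
python3 -m inch '[{"linear":[-0.02,0.18,0],"twist":0,"gripper":1},{"linear":[-0.04,0.36,0],"twist":0,"gripper":1},{"linear":[-0.04,0.36,0],"twist":0,"gripper":1},{"linear":[-0.04,0.36,-0.12],"twist":0,"gripper":1},{"linear":[-0.04,0.36,-0.24],"twist":0,"gripper":1},{"linear":[-0.04,0.36,-0.36],"twist":0,"gripper":1},{"linear":[-0.04,0.36,-0.44],"twist":0,"gripper":1},{"linear":[-0.04,0.36,-0.44],"twist":0,"gripper":1}]'
python3 - <<'E'
from h import *
print(robot.get_obs()["tool_pos"])
for n in("side","wrist"): save(robot.snapshot(n),n+"1")
E
```

```text
time: 0.82
tool_pos: [0.5441, 0.0354, 0.1523]
ee_rot: [-3.135, -0.0, 1.57]
wrist_force: [-0.4, -0.8, -0.6]
width: 0.0941
[0.54409398 0.03544216 0.15232354]
```

View pics/side1.png

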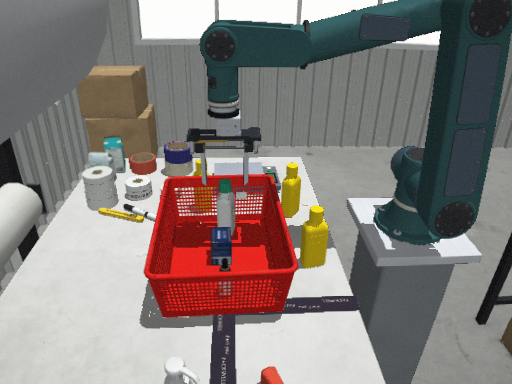

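View pics/wrist1.png

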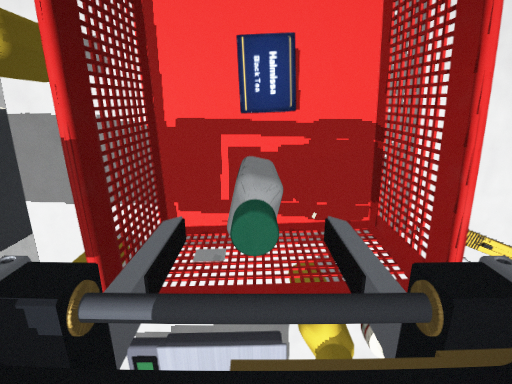

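The cap at wrist (255,228) sits midway between the fingers (about 185 and 325), and the carton is clear. Closing now.

```bash
python3 -m inch '[{"linear":[0.01,0,0.02],"twist":0,"gripper":0.5},{"linear":[0.01,0,0.02],"twist":0,"gripper":0.3},{"linear":[0.01,0,0.02],"twist":0,"gripper":0.2},{"linear":[0.01,0,0.02],"twist":0,"gripper":0},{"linear":[0.01,0,0.02],"twist":0,"gripper":0},{"linear":[0.01,0,0.02],"twist":0,"gripper":0},{"linear":[0.01,0,0.02],"twist":0,"gripper":0},{"linear":[0.01,0,0.02],"twist":0,"gripper":0}]'
```

```text
time: 1.58
tool_pos: [0.547, 0.036, 0.1582]
ee_rot: [3.142, 0.0, 1.571]
wrist_force: [0.4, -0.1, -0.3]
width: 0.0446
```

```bash
python3 -m inch '[{"linear":[0,0,-0.03],"twist":0,"gripper":0},{"linear":[0,0,-0.03],"twist":0,"gripper":0},{"linear":[0,0,-0.03],"twist":0,"gripper":0},{"linear":[0,0,-0.03],"twist":0,"gripper":0},{"linear":[0,0,-0.03],"twist":0,"gripper":0},{"linear":[0,0,-0.03],"twist":0,"gripper":0},{"linear":[0,0,-0.03],"twist":0,"gripper":0}]'
```

```text
time: 2.17
tool_pos: [0.5467, 0.036, 0.1547]
ee_rot: [-3.141, 0.0, 1.571]
wrist_force: [-0.0, -0.2, -3.9]
width: 0.0318
```

```bash
python3 -m inch '[{"linear":[0,0,0.04],"twist":0,"gripper":0},{"linear":[0,0,0.1],"twist":0,"gripper":0},{"linear":[0,0,0.2],"twist":0,"gripper":0},{"linear":[0,0,0.3],"twist":0,"gripper":0},{"linear":[0,0,0.42],"twist":0,"gripper":0},{"linear":[0,0,0.54],"twist":0,"gripper":0},{"linear":[0,0,0.66],"twist":0,"gripper":0},{"linear":[0,0,0.78],"twist":0,"gripper":0},{"linear":[0,0,0.9],"twist":0,"gripper":0},{"linear":[0,0,1],"twist":0,"gripper":0}]'
python3 -m inch '[{"linear":[0,0,0.12],"twist":0,"gripper":0},{"linear":[0,0,0.24],"twist":0,"gripper":0},{"linear":[0,0,0.36],"twist":0,"gripper":0},{"linear":[0,0,0.48],"twist":0,"gripper":0},{"linear":[0,0,0.6],"twist":0,"gripper":0},{"linear":[0,0,0.7],"twist":0,"gripper":0},{"linear":[0,0,0.76],"twist":0,"gripper":0},{"linear":[0,0,0.8],"twist":0,"gripper":0},{"linear":[0,0,0.8],"twist":0,"gripper":0},{"linear":[0,0,0.8],"twist":0,"gripper":0}]'
python3 - <<'E'
from h import *
for n in("scene","side","wrist"):
    T=tool();s=robot.snapshot(n); save(s,n+"2"); np.savez("pics/%s2.npz"%n,W=cloud(s,T),im=s["image"])
o=robot.get_obs();print(o["tool_pos"],o["wrist_force"],o["width"])
E
```

```text
time: 3.0
tool_pos: [0.5473, 0.036, 0.2571]
ee_rot: [3.14, 0.0, 1.571]
wrist_force: [-0.6, 0.3, -2.8]
width: 0.0316
time: 3.83
tool_pos: [0.547, 0.036, 0.3349]
ee_rot: [-3.141, 0.0, 1.571]
wrist_force: [-0.9, -0.2, -3.5]
width: 0.032
[0.54673556 0.03601536 0.33422994] [ 0.30953273 -0.56757045 -3.18787896] 0.0320350061751172
```

View pics/scene2.png

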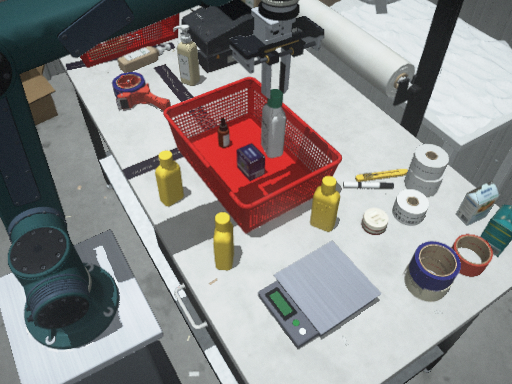

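View pics/side2.png

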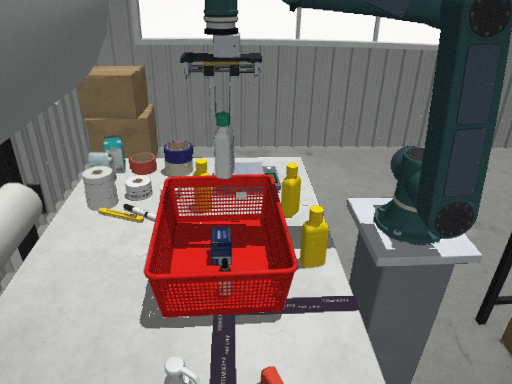

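The bottle hangs upright from the fingers (scene (272,125), side (224,145)). The carton and dropper are unmoved. I'll measure how high its underside is and whether it tilts.

```bash
python3 - <<'E'
import numpy as np,cv2
for n in("scene","side"):
    z=np.load(f"pics/{n}2.npz");W=z["W"];im=z["im"];X,Y,Z=np.moveaxis(W,-1,0)
    b=(Z>.15)&(Z<.36)&(abs(X-.5467)<.05)&(abs(Y-.036)<.06)
    b=cv2.morphologyEx(b.astype(np.uint8),cv2.MORPH_OPEN,np.ones((3,3)))>0
    p=W[b];print(n,len(p),"zmin",np.percentile(p[:,2],[0,1,3]).round(3))
    for h in np.arange(.17,.36,.02):
        s=p[abs(p[:,2]-h)<.006]
        if len(s)>4: print(h.round(3),"x",np.percentile(s[:,0],[3,97]).round(4),"y",np.percentile(s[:,1],[3,97]).round(4))
E
```

```text
scene 1447 zmin [0.185 0.191 0.194]
0.19 x [0.5207 0.5544] y [-0.0003  0.0484]
0.21 x [0.5206 0.5526] y [-0.0001  0.0512]
0.23 x [0.5214 0.5532] y [0.0005 0.0535]
0.25 x [0.5212 0.5538] y [0.0009 0.055 ]
0.27 x [0.5221 0.5557] y [0.0013 0.0514]
0.29 x [0.5229 0.5568] y [0.0014 0.0547]
0.31 x [0.5277 0.5546] y [0.0073 0.0463]
0.33 x [0.5305 0.5559] y [0.0161 0.0389]
0.35 x [0.5221 0.5695] y [0.0191 0.046 ]
side 1238 zmin [0.183 0.187 0.19 ]
0.19 x [0.525  0.5673] y [0.0327 0.0657]
0.21 x [0.5246 0.5692] y [0.0293 0.0651]
0.23 x [0.5244 0.5687] y [0.0273 0.0659]
0.25 x [0.5243 0.5705] y [0.0246 0.0659]
0.27 x [0.5241 0.5699] y [0.0228 0.0662]
0.29 x [0.5265 0.5693] y [0.0282 0.0655]
0.31 x [0.5336 0.5622] y [0.0301 0.0569]
0.33 x [0.5333 0.5641] y [0.0377 0.0524]
0.35 x [0.5237 0.5771] y [0.0221 0.051 ]
```

The bottle is vertical and its underside is at about 0.184, clear of the rim and the yellow caps. The shift to the plate is (-0.0425, -0.298). Carrying it over now.

```bash
python3 -m inch '[{"linear":[0,-0.03,0],"twist":0,"gripper":0},{"linear":[-0.01,-0.1,0],"twist":0,"gripper":0},{"linear":[-0.03,-0.2,0],"twist":0,"gripper":0},{"linear":[-0.04,-0.3,0],"twist":0,"gripper":0},{"linear":[-0.06,-0.42,0],"twist":0,"gripper":0},{"linear":[-0.08,-0.54,0],"twist":0,"gripper":0},{"linear":[-0.1,-0.66,0],"twist":0,"gripper":0},{"linear":[-0.12,-0.78,0],"twist":0,"gripper":0},{"linear":[-0.13,-0.89,0],"twist":0,"gripper":0},{"linear":[-0.15,-1,0],"twist":0,"gripper":0}]'
python3 -m inch '[{"linear":[-0.01,-0.1,0],"twist":0,"gripper":0},{"linear":[-0.03,-0.2,0],"twist":0,"gripper":0},{"linear":[-0.04,-0.3,0],"twist":0,"gripper":0},{"linear":[-0.06,-0.4,0],"twist":0,"gripper":0},{"linear":[-0.07,-0.5,0],"twist":0,"gripper":0},{"linear":[-0.08,-0.6,0],"twist":0,"gripper":0},{"linear":[-0.1,-0.7,0],"twist":0,"gripper":0},{"linear":[-0.11,-0.8,0],"twist":0,"gripper":0},{"linear":[-0.13,-0.9,0],"twist":0,"gripper":0},{"linear":[-0.14,-1,0],"twist":0,"gripper":0}]'
python3 -m inch '[{"linear":[-0.02,-0.12,0],"twist":0,"gripper":0},{"linear":[-0.03,-0.24,0],"twist":0,"gripper":0},{"linear":[-0.05,-0.36,0],"twist":0,"gripper":0},{"linear":[-0.07,-0.48,0],"twist":0,"gripper":0},{"linear":[-0.09,-0.6,0],"twist":0,"gripper":0},{"linear":[-0.11,-0.72,0],"twist":0,"gripper":0},{"linear":[-0.13,-0.84,0],"twist":0,"gripper":0},{"linear":[-0.13,-0.92,0],"twist":0,"gripper":0},{"linear":[-0.14,-0.97,0],"twist":0,"gripper":0},{"linear":[-0.14,-0.98,0],"twist":0,"gripper":0}]'
python3 -m inch '[{"linear":[0,0,0],"twist":0,"gripper":0},{"linear":[0,0,0],"twist":0,"gripper":0},{"linear":[0,0,0],"twist":0,"gripper":0}]'
```

```text
time: 4.82
tool_pos: [0.5319, -0.0654, 0.3352]
ee_rot: [3.141, 0.0, 1.57]
wrist_force: [-0.4, -0.1, -3.3]
width: 0.0319
time: 5.65
tool_pos: [0.5178, -0.165, 0.3353]
ee_rot: [3.142, 0.0, 1.571]
wrist_force: [0.3, 0.2, -2.1]
width: 0.0319
time: 6.48
tool_pos: [0.5038, -0.2631, 0.3349]
ee_rot: [-3.141, -0.0, 1.57]
wrist_force: [0.1, -0.5, -3.1]
width: 0.032
time: 6.73
tool_pos: [0.5042, -0.2614, 0.3354]
ee_rot: [3.141, -0.0, 1.572]
wrist_force: [0.9, 0.4, -3.2]
width: 0.0319
```

```bash
python3 - <<'E'
from h import *
s=robot.snapshot("scene");save(s,"scene3");W=cloud(s);X,Y,Z=np.moveaxis(W,-1,0)
t=robot.get_obs()["tool_pos"];print(t)
m=((Z>.034)&(Z<.048)&(Y<-.1)&(X>.3)&(X<.7)).astype(np.uint8)
m=cv2.morphologyEx(m,cv2.MORPH_OPEN,np.ones((3,3)))
k,l,st,ce=cv2.connectedComponentsWithStats(m);i=1+np.argmax(st[1:,4])
print(cv2.minAreaRect((W[l==i][:,:2]*1000).astype(np.float32)),np.median(Z[l==i]))
b=(Z>.15)&(Z<.36)&(abs(X-t[0])<.05)&(abs(Y-t[1])<.06)
p=W[b];print("zmin",np.percentile(p[:,2],[0,1,3]).round(3))
for h in np.arange(.19,.36,.02):
    q=p[abs(p[:,2]-h)<.006]
    if len(q)>4: print(h.round(3),"x",np.percentile(q[:,0],[3,97]).round(4),"y",np.percentile(q[:,1],[3,97]).round(4))
E
```

```text
[ 0.50417719 -0.26143001  0.33538572]
((504.5758056640625, -263.3912353515625), (172.03765869140625, 171.6566925048828), 2.1071226596832275) 0.04084582380494885
zmin [0.186 0.192 0.196]
0.19 x [0.4791 0.5072] y [-0.296  -0.2422]
0.21 x [0.4789 0.5092] y [-0.2959 -0.2429]
0.23 x [0.4794 0.5082] y [-0.2959 -0.2414]
0.25 x [0.48   0.5088] y [-0.2952 -0.2418]
0.27 x [0.48   0.5102] y [-0.2952 -0.2409]
0.29 x [0.4807 0.511 ] y [-0.2946 -0.2403]
0.31 x [0.4862 0.5129] y [-0.2885 -0.2412]
0.33 x [0.4886 0.5105] y [-0.2796 -0.2555]
0.35 x [0.4772 0.5293] y [-0.2778 -0.2538]
```

View pics/scene3.png

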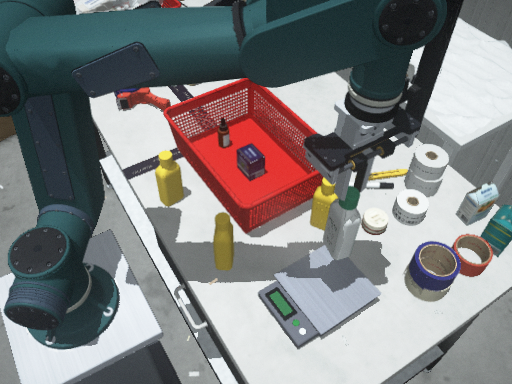

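The bottle at scene (345,225) hangs over the plate, at about (0.503, -0.265), within 2 mm of the plate centre. Contact is expected at TCP z≈0.191, so I'll descend about 0.135 first.

```bash
python3 -m inch '[{"linear":[0,0,-0.05],"twist":0,"gripper":0},{"linear":[0,0,-0.15],"twist":0,"gripper":0},{"linear":[0,0,-0.27],"twist":0,"gripper":0},{"linear":[0,0,-0.4],"twist":0,"gripper":0},{"linear":[0,0,-0.53],"twist":0,"gripper":0},{"linear":[0,0,-0.66],"twist":0,"gripper":0},{"linear":[0,0,-0.78],"twist":0,"gripper":0},{"linear":[0,0,-0.88],"twist":0,"gripper":0},{"linear":[0,0,-0.95],"twist":0,"gripper":0},{"linear":[0,0,-1],"twist":0,"gripper":0}]'
python3 -m inch '[{"linear":[0,0,-0.05],"twist":0,"gripper":0},{"linear":[0,0,-0.1],"twist":0,"gripper":0},{"linear":[0,0,-0.15],"twist":0,"gripper":0},{"linear":[0,0,-0.2],"twist":0,"gripper":0},{"linear":[0,0,-0.25],"twist":0,"gripper":0},{"linear":[0,0,-0.3],"twist":0,"gripper":0},{"linear":[0,0,-0.33],"twist":0,"gripper":0},{"linear":[0,0,-0.35],"twist":0,"gripper":0},{"linear":[0,0,-0.35],"twist":0,"gripper":0},{"linear":[0,0,-0.35],"twist":0,"gripper":0}]'
```

```text
time: 7.62
tool_pos: [0.5037, -0.2617, 0.2338]
ee_rot: [-3.14, -0.001, 1.571]
wrist_force: [-0.9, 0.3, -3.0]
width: 0.0322
time: 8.45
tool_pos: [0.504, -0.262, 0.2002]
ee_rot: [3.141, 0.0, 1.571]
wrist_force: [-0.3, -0.4, -2.3]
width: 0.0321
```

```bash
python3 -m inch '[{"linear":[0,0,-0.02],"twist":0,"gripper":0},{"linear":[0,0,-0.04],"twist":0,"gripper":0},{"linear":[0,0,-0.05],"twist":0,"gripper":0},{"linear":[0,0,-0.06],"twist":0,"gripper":0},{"linear":[0,0,-0.06],"twist":0,"gripper":0},{"linear":[0,0,-0.06],"twist":0,"gripper":0}]'
python3 -m inch '[{"linear":[0,0,-0.01],"twist":0,"gripper":0},{"linear":[0,0,-0.01],"twist":0,"gripper":0},{"linear":[0,0,-0.01],"twist":0,"gripper":0}]'
```

```text
time: 8.95
tool_pos: [0.504, -0.262, 0.1941]
ee_rot: [-3.142, -0.0, 1.571]
wrist_force: [-0.1, -0.1, -3.7]
width: 0.0318
time: 9.2
tool_pos: [0.504, -0.262, 0.1932]
ee_rot: [3.142, -0.0, 1.571]
wrist_force: [0.2, 0.4, -3.7]
width: 0.0318
```

```bash
python3 -m inch '[{"linear":[0,0,-0.01],"twist":0,"gripper":0},{"linear":[0,0,-0.01],"twist":0,"gripper":0},{"linear":[0,0,-0.01],"twist":0,"gripper":0}]'
python3 -m inch '[{"linear":[0,0,-0.01],"twist":0,"gripper":0},{"linear":[0,0,-0.01],"twist":0,"gripper":0},{"linear":[0,0,-0.01],"twist":0,"gripper":0}]'
```

```text
time: 9.45
tool_pos: [0.504, -0.262, 0.1921]
ee_rot: [3.142, -0.0, 1.571]
wrist_force: [-0.4, -1.2, -3.6]
width: 0.0318
time: 9.7
tool_pos: [0.504, -0.262, 0.1911]
ee_rot: [-3.141, -0.0, 1.571]
wrist_force: [-0.1, 0.2, -3.1]
width: 0.0321
```

```bash
python3 -m inch '[{"linear":[0,0,-0.01],"twist":0,"gripper":0},{"linear":[0,0,-0.01],"twist":0,"gripper":0},{"linear":[0,0,-0.01],"twist":0,"gripper":0}]'

```

```text
time: 9.95
tool_pos: [0.5042, -0.2621, 0.1907]
ee_rot: [3.141, 0.0, 1.571]
wrist_force: [0.7, 0.2, -0.2]
width: 0.0321
```

The force went from -3.3 N to about 0, so the plate now carries the bottle. I'll settle it a touch more and check.

```bash
python3 -m inch '[{"linear":[0,0,-0.005],"twist":0,"gripper":0},{"linear":[0,0,-0.005],"twist":0,"gripper":0},{"linear":[0,0,-0.005],"twist":0,"gripper":0}]'

```

```text
time: 10.2
tool_pos: [0.5043, -0.2621, 0.1907]
ee_rot: [3.14, 0.001, 1.571]
wrist_force: [-0.5, 0.7, 1.2]
width: 0.0318
```

Seated with a light +1 N. Opening.

```bash
python3 -m inch '[{"linear":[0,0,0],"twist":0,"gripper":0.4},{"linear":[0,0,0],"twist":0,"gripper":0.5},{"linear":[0,0,0],"twist":0,"gripper":0.6},{"linear":[0,0,0],"twist":0,"gripper":0.8},{"linear":[0,0,0],"twist":0,"gripper":1},{"linear":[0,0,0],"twist":0,"gripper":1},{"linear":[0,0,0],"twist":0,"gripper":1},{"linear":[0,0,0],"twist":0,"gripper":1},{"linear":[0,0,0],"twist":0,"gripper":1},{"linear":[0,0,0],"twist":0,"gripper":1}]'
python3 - <<'E'
from h import *
save(robot.snapshot("scene"),"scene4");save(robot.snapshot("wrist"),"wrist4")
E
```

```text
time: 11.03
tool_pos: [0.504, -0.262, 0.1897]
ee_rot: [3.141, 0.0, 1.571]
wrist_force: [-0.0, -0.0, 0.1]
width: 0.0928
```

View pics/wrist4.png

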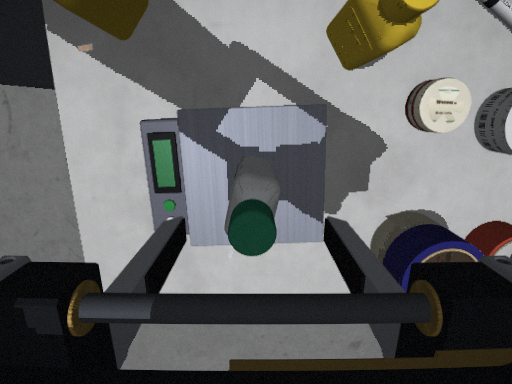

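The fingers are open with the cap at wrist (252,228) standing free between them. Raising straight up.

```bash
python3 -m inch '[{"linear":[0,0,0.05],"twist":0,"gripper":1},{"linear":[0,0,0.15],"twist":0,"gripper":1},{"linear":[0,0,0.27],"twist":0,"gripper":1},{"linear":[0,0,0.4],"twist":0,"gripper":1},{"linear":[0,0,0.55],"twist":0,"gripper":1},{"linear":[0,0,0.7],"twist":0,"gripper":1},{"linear":[0,0,0.85],"twist":0,"gripper":1},{"linear":[0,0,0.95],"twist":0,"gripper":1},{"linear":[0,0,1],"twist":0,"gripper":1},{"linear":[0,0,1],"twist":0,"gripper":1}]'
python3 -m inch '[{"linear":[0,0,0],"twist":0,"gripper":1},{"linear":[0,0,0],"twist":0,"gripper":1},{"linear":[0,0,0],"twist":0,"gripper":1},{"linear":[0,0,0],"twist":0,"gripper":1}]'
python3 - <<'E'
from h import *
s=robot.snapshot("scene");save(s,"scene5");W=cloud(s);X,Y,Z=np.moveaxis(W,-1,0)
b=(Z>.05)&(Z<.215)&(abs(X-.504)<.05)&(abs(Y+.263)<.06);p=W[b]
print("ztop",p[:,2].max())
for h in np.arange(.06,.21,.02):
    q=p[abs(p[:,2]-h)<.006]
    if len(q)>4: print(h.round(3),"x",np.percentile(q[:,0],[3,97]).round(4),"y",np.percentile(q[:,1],[3,97]).round(4))
hs=cv2.cvtColor(s["image"],cv2.COLOR_RGB2HSV);c=(hs[...,0]>105)&(hs[...,0]<130)&(hs[...,1]>80)&(Z>.068)&(Z<.1)&(X>.4)&(X<.7)&(Y>.05)&(Y<.3)
print("carton",W[c].mean(0))
print(robot.get_obs()["tool_pos"])
T=tool();save(robot.snapshot("wrist"),"wrist5")
E
```

```text
time: 11.97
tool_pos: [0.5046, -0.2623, 0.292]
ee_rot: [3.138, 0.002, 1.571]
wrist_force: [0.1, -0.3, -0.1]
width: 0.094
time: 12.3
tool_pos: [0.5037, -0.2618, 0.2886]
ee_rot: [-3.14, -0.001, 1.571]
wrist_force: [0.7, 0.4, 0.4]
width: 0.0941
ztop 0.20495076183458125
0.06 x [0.4784 0.5076] y [-0.2972 -0.2427]
0.08 x [0.4784 0.5063] y [-0.2969 -0.2421]
0.1 x [0.4786 0.5067] y [-0.2961 -0.2405]
0.12 x [0.4795 0.5078] y [-0.2954 -0.2402]
0.14 x [0.4795 0.509 ] y [-0.2951 -0.2401]
0.16 x [0.4827 0.5147] y [-0.2916 -0.2387]
0.18 x [0.4874 0.5097] y [-0.2791 -0.2539]
0.2 x [0.4878 0.5167] y [-0.2779 -0.2483]
carton [0.55716666 0.15059459 0.07490186]
[ 0.50380208 -0.26183694  0.28881168]
```

View pics/scene5.png

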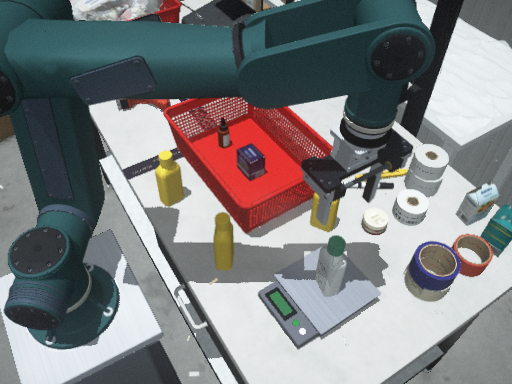

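View pics/wrist5.png

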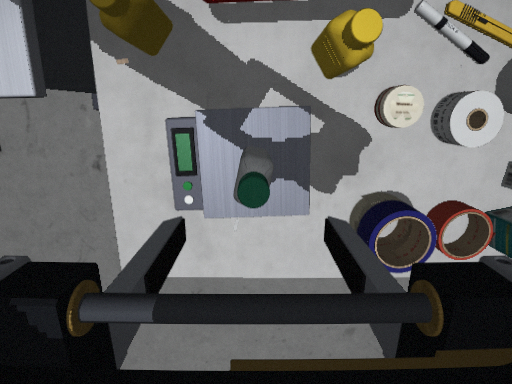

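The bottle stands upright on the middle of the plate (scene (330,268)) and the gripper is well clear above it. The carton (250,160) and dropper (223,133) are where they were. Handing in.

```bash
python3 -c "
from bench import robot
print(robot.close_job())"
```

```text
the job is handed in; nothing more can be done
None
```

I lifted the white bottle by its green cap out of the red basket, with its underside about 45 mm above the rim. I then set it down on the scale plate in 1 mm steps and handed the job in at about 12.4 s of the 42 s allowed.

- **Placement:** in the last pictures the bottle stands upright with its axis at about (0.503, -0.265). The plate centre is at (0.5045, -0.2635), so it is within about 2 mm. Its top was measured at z = 0.205, about 4 mm above the 0.201 expected. The scene camera's heights read 1 to 4 mm high throughout.
- **Touchdown:** the downward pull on the wrist went from about 3.3 N to 0 on contact, and at most about 1 N of push followed before I opened the fingers.
- **Other things:** the carton and dropper look unmoved in the pictures. The carton's measured top shifted about 3 mm between scene views; I put this down to how much of it was visible. I checked the dropper by eye only.
- **Gripper:** it finished open, with the fingertips about 65 mm above the cap, touching nothing.

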